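# Index the spacer carousel to the blue tub

## Task

By gently pushing the green tab that sticks out from the rim of the small aluminium turntable, turn the turntable (either way round) until the blue spacer tub is centred in front of the red pointer, then take the hand away. Only push the tab: do not grip it, leave the tubs and the tray itself untouched, and leave the trowel, float and tile sample where they lie.

Things in the scene. Friction and masses are not known exactly. Their poses are not given: they have to be found in the camera images.
- plate: fixed flat base plate under the turntable, dark steel, 140 mm across, 5 mm thick; origin on the counter, on the turntable's vertical axis; its -x axis points along the white tongue with a red arrow (34 mm wide, about 6 mm tall, reaching from 65 to 165 mm from the axis, the arrow pointing in to the axis) which is the pointer. The tab passes 18 mm above the tongue
- station (a point): the pointer's position: the point 46 mm from the turntable's axis towards the red pointer and 56 mm above the counter, where the centre of the tub must stand to be centred at the pointer
- tab_mid (a point): point on the green tab, 105 mm from the turntable's axis and 49 mm above the counter; the tab is an upright radial fin 12 mm thick (along the push), reaching from 77 to 127 mm from the axis and from 24 to 74 mm above the counter; it is fixed to the turntable and may be pushed on either flat side, by fingers coming down beside it outside the tray's rim. It stands midway between two of the pockets
- axis_top (a point): point on the turntable's vertical axis, 48 mm above the counter, on top of its small steel hub (20 mm across). The turntable is an aluminium disc 158 mm across, its top 32 mm above the counter, with three pocket rings 58 mm across and 8 mm high, 120 degrees apart, for the tubs
- rotor (a joint): angle of the turntable (rad), 0 at the start, growing counter-clockwise seen from above; it turns freely both ways (stops at +-7 rad), stays where it is left, and needs about 1 to 2 N at the tab
- blue_mid (a point): centre (half-way up) of the blue plastic spacer tub: a lidded round tub 50 mm across and 47 mm tall with a white cross on its lid; loose, standing in one of the tray's three 8 mm deep pockets (about 2 mm of play), its centre 46 mm from the turntable's axis; its underside is 32 mm and its top about 81 mm above the counter. Any of the three colours may be in any pocket. z of this point is up
- yellow_mid (a point): centre (half-way up) of the yellow plastic spacer tub: a lidded round tub 50 mm across and 47 mm tall with a white cross on its lid; loose, standing in one of the tray's three 8 mm deep pockets (about 2 mm of play), its centre 46 mm from the turntable's axis; its underside is 32 mm and its top about 81 mm above the counter. Any of the three colours may be in any pocket. z of this point is up
- orange_mid (a point): centre (half-way up) of the orange plastic spacer tub: a lidded round tub 50 mm across and 47 mm tall with a white cross on its lid; loose, standing in one of the tray's three 8 mm deep pockets (about 2 mm of play), its centre 46 mm from the turntable's axis; its underside is 32 mm and its top about 81 mm above the counter. Any of the three colours may be in any pocket. z of this point is up
- trowel: loose brushed steel notched trowel, blade 270 x 122 mm, handle along its x, 78 mm high; origin under the blade's centre; a bystander
- float: loose white rubber grout float, 240 x 95 mm, handle along its x, 80 mm high; origin under its centre; a bystander
- tile: loose pale sandstone tile sample 100 x 100 x 10 mm; origin under its centre; a bystander
There are look-alikes about, which are no part of the job. There is more than one size of the part that bears yellow_mid; the job needs the largest. Of the things that look like the part that bears orange_mid, the smaller one is meant.

How it is judged:
By the outcome, as a careful person would: the job done as asked, in the order asked, and still so for the second after the job is handed in, with the robot touching nothing.
It also fails if it takes over 43 s, if anything falls off the work surface, if the arm or the gripper's body presses on something with over 40 N, if the wrist force passes 120 N, or if a joint passes its speed limit or range.

## Robot

A 6-joint arm with a two-finger parallel gripper is mounted at the origin on the work surface. World frame = base frame: x ahead of the robot, y to its left, z up, the work surface at z = 0. Lengths are in mm, angles in degrees, forces in N, time in s.
With the tool pointing down it reaches from about 300 to 850 mm from the base axis. Payload 4.2 kg.
Tool frame: the origin (TCP) lies at the very end of the fingers, on their centre line; the grasp point (between the pads) lies 19 mm behind it; z points along the fingers, y is the line along which they close (so a half turn about z gives the same grasp; the last joint's range is limited). The gripper opens to 91 mm and grips with 3 to 60 N. Pads are 32 mm wide; open, the fingers measure 118 mm over their backs; the gripper's body (76 mm by 178 mm) begins 60 mm behind the grasp point.
Start: joints at [-69.271, 18.312, 89.639, -0, 72.044, -1.146], TCP at [214.244, -533.613, 213.976] pointing down, gripper open.
Joint ranges: [-177.97, 177.97], [-48.28, 115.42], [12.27, 149.76], [-77.06, 257.06], [2.81, 150.46], [-146.56, 146.56]. Speed limits (degrees/s): [147.25, 147.25, 180, 180, 180, 180].

## Interface

Orientations are given as [roll, pitch, yaw] about the fixed x, y, z axes, in that order (R = Rz(yaw) Ry(pitch) Rx(roll)).
In Python, from workcell import * gives the robot as it stands.
- The arm moves only by the tool move_arm, never from a script. Its argument "motion" is a list of rows, each a list of 3 entries, a list of its own where there are three numbers: the finger opening in mm, from 0 to 91.2, then the shift along the world's x, y, z in units of 25 mm (1.0 is 25 mm), then the turn, a rotation vector about the world's x, y, z in units of 4 degrees (1.0 is 4 degrees). In form: [[grip, [x, y, z], [ax, ay, az]], ...]. A call has 1 to 20 rows; each row shifts and turns the commanded pose from where the row before left it; what a row does not reach is not made up. A row lasts 1/12 s, in which the tool goes at most 41.7 mm and 7.16 degrees, less where a joint would pass 70% of its speed; a pose out of reach is approached as far as the arm can. A call with a number of a shift or a turn outside -1 to 1 is refused whole. A call with a gripper value outside its range is refused whole. The fingers move at their own pace and stop on an object; "grip_force" is the grip in N (left out, the last holds). Time passes only in rows, so rows that do not move let the fingers close. It gives the time, the measured TCP pose, the force, the opening and the grip force at its end, in the units of the state.
- state(): the state, without advancing time (a new reading comes with each control period).
- grab_frame(name): name is "side" or "top" or "wrist"; returns the picture (420x560x3 uint8, blue, green, red); there is no depth.
- camera_info(name): a dict with "fx", "fy", "cx", "cy" (pixels), "rvec" (rotation vector, rad) and "tvec" (3), from world to camera coordinates, as OpenCV has them. Camera axes: x right, y down, z forward; pixel columns grow to the right and rows downward; lengths in mm; the calibration is good to about 2 mm. The wrist camera is an equidistant fisheye: a pixel r from the principal point sees the ray r / f radians off the axis. A picture is of the moment at which its call begins: read the wrist's pose just before it. camera_info takes no time and is no camera call; for the wrist camera it gives the pose at the moment of the call.
- job_done(): hands the job in; it is judged then, once.
The state is a dict: "time_s": time; "qpos": joint angles; "qvel": joint speeds; "effort": joint torques, N m; "ee_pos": TCP position; "ee_rot": TCP orientation; "force": force on the tool from outside, world axes, zero at the start; "torque": the same for the moment, N m; "gripper_width": finger opening in mm; "gripper_force": force on a finger pad.
Only numpy, scipy, OpenCV 4.12 (cv2) and the standard library are available. Lean on these libraries where they do the work, as an engineer would, in place of code of your own. Each camera call takes 0.05 s, during which the arm holds its last target. There are 200 camera calls.

## Working session

There is one attempt and no reset: what is moved stays moved. The work goes in short steps, Python scripts to look and compute and a tool call to move; the robot and the scene stay as the last step left them, time stands still between calls to the robot, and variables do not carry over. Pictures are saved under pics/ and viewed, at most 10 in all, crops included, and the job is handed in when it is done.

Besides the shell and the picture viewer there is one more tool, called after "Call:" as name(argument=value, ...) on one line, values as JSON. move_arm: Moves the arm, as the interface text tells. Shifts and turns lie within -1 to 1; 1 stands for 25 mm of shift or 4 degrees of turn. Its arguments: {"type":"object","properties":{"motion":{"type":"array","items":{"type":"array"}},"grip_force":{"type":"number"}},"required":["motion"]}

```bash
mkdir -p pics
python3 - <<'E'
from workcell import *
import cv2
for n in("top","side"):
    cv2.imwrite(f"pics/{n}0.png",grab_frame(n)); print(n,camera_info(n))
print(state())
E
```

```text
top {'fx': 483.5074757641532, 'fy': 483.5074757641532, 'cx': 279.49268564877065, 'cy': 197.5784547213604, 'rvec': array([ 2.17340433, -2.11233854,  0.15113638]), 'tvec': array([ -12.43189593,  508.45950263, 1336.18190151])}
side {'fx': 538.3344980526311, 'fy': 538.3344980526311, 'cx': 269.6693849377407, 'cy': 200.51315686789582, 'rvec': array([ 0.94557182, -2.33393006,  1.22329059]), 'tvec': array([ 374.09265276,  270.84882318, 1003.4838383 ])}
{'time_s': 0.1, 'qpos': array([-6.92698602e+01,  1.83466100e+01,  8.97001639e+01,  8.29429755e-04,
        7.20431792e+01, -1.14613135e+00]), 'qvel': array([-0.03692005, -0.1777638 , -0.10807503,  0.00446814,  0.05485125,
        0.1029786 ]), 'effort': array([ 2.11459633e-04, -4.13334024e+01, -2.32510847e+01,  7.28284568e-02,
        4.22334415e-02, -3.58363059e-05]), 'ee_pos': array([ 214.08870607, -533.16724587,  213.21299789]), 'ee_rot': array([-1.79910081e+02, -2.58774615e-03,  2.18760128e+01]), 'force': array([0.27867642, 0.44181171, 0.26699103]), 'torque': array([ 0.00861063, -0.00421701, -0.0253411 ]), 'gripper_force': 0.0, 'gripper_width': 90.98180313238565}
```

View pics/top0.png

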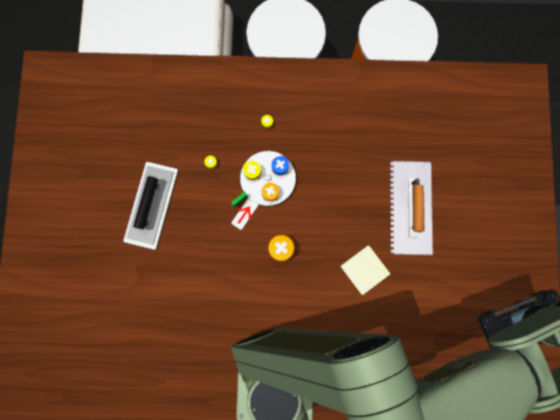

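View pics/side0.png

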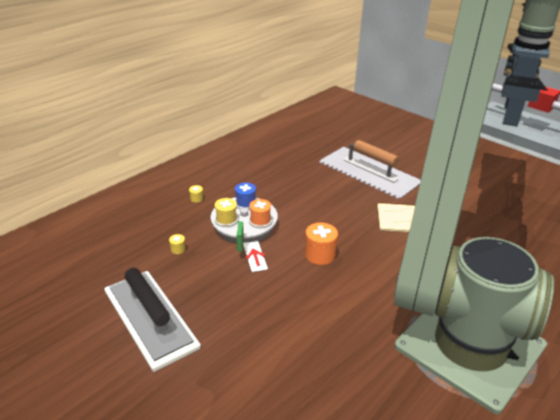

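The top view shows the turntable near (268,178) with blue at (280,165), yellow at (253,170) and orange at (270,191). The green tab is at (239,200) and the pointer tongue at (244,214). Blue is nearly opposite the pointer. Next I'll measure these.

```bash
cat > h.py <<'E'
from workcell import *
import cv2, numpy as np
def ray(n,uv,z):
    c=camera_info(n);R=cv2.Rodrigues(np.array(c['rvec']))[0];t=np.array(c['tvec']);o=-R.T@t
    d=R.T@np.array([(uv[0]-c['cx'])/c['fx'],(uv[1]-c['cy'])/c['fy'],1]);return (o+d*(z-o[2])/d[2])[:2]
def cen(m,win):
    k=np.zeros_like(m);x0,y0,x1,y1=win;k[y0:y1,x0:x1]=m[y0:y1,x0:x1]
    n,l,s,c=cv2.connectedComponentsWithStats(k)
    i=1+np.argmax(s[1:,4]);q=np.argwhere(l==i)[:,::-1].astype(np.float32)
    (cx,cy),r=cv2.minEnclosingCircle(q)
    return np.array([cx,cy]),c[i],s[i,4],q
def look():
    im=grab_frame("top");h=cv2.cvtColor(im,cv2.COLOR_BGR2HSV);W=(215,130,315,235);o={}
    for n,a,b,z in(("blue",(100,120,60),(130,255,255),81),("green",(45,100,30),(85,255,255),74),("yellow",(24,120,100),(34,255,255),81),("orange",(10,150,150),(22,255,255),81)):
        try:
            e,c,A,q=cen(cv2.inRange(h,a,b),W if n!="yellow" else (235,130,315,235)); o[n]=(ray("top",e,z),ray("top",c,z if n!="green" else 70),A)
        except ValueError: o[n]=None
    return im,h,o
def ang(p,c): return np.degrees(np.arctan2(*(np.array(p)-c)[::-1]))
E
python3 - <<'E'
from h import *
im,h,o=look()
for k,v in o.items(): print(k,v)
C=np.mean([o[k][0] for k in("blue","yellow","orange")],0);print("C tubs",C)
for k in o: print(k,[(np.linalg.norm(p-C),ang(p,C)) for p in o[k][:2]])
e,c,A,q=cen(cv2.inRange(h,(0,0,130),(179,90,255)),(225,140,305,232))
red=cv2.inRange(h,(0,150,120),(6,255,255))|cv2.inRange(h,(172,150,120),(179,255,255))
e2,c2,A2,_=cen(red,(225,195,265,235)); p=ray("top",c2,6); print("red",c2,A2,p,np.linalg.norm(p-C),ang(p,C))
cv2.imwrite("pics/c1.png",cv2.resize(im[130:240,210:320],None,fx=5,fy=5,interpolation=cv2.INTER_CUBIC))
E
```

```text
blue (array([594.01703546,   1.91022735]), array([593.53341828,   2.6554055 ]), np.int32(198))
green (array([497.42247649, 114.95235072]), array([496.87374273, 113.70985684]), np.int32(107))
yellow (array([579.58136595,  80.89202671]), array([577.82577656,  81.17246905]), np.int32(214))
orange (array([518.61245174,  27.56008299]), array([519.12101485,  26.45571602]), np.int32(129))
C tubs [564.07028439  36.78744568]
blue [(np.float64(45.96986250271647), np.float64(-49.34950380288546)), (np.float64(45.08960440462683), np.float64(-49.19889655407089))]
green [(np.float64(102.72138373934281), np.float64(130.45278163900682)), (np.float64(102.13928014564615), np.float64(131.13924734992355))]
yellow [(np.float64(46.75262258822025), np.float64(70.62380425953431)), (np.float64(46.467664722570625), np.float64(72.78111583278685))]
orange [(np.float64(46.38489809115621), np.float64(-168.52558587391795)), (np.float64(46.121377579655174), np.float64(-167.05522875418026))]
red [245.13888889 212.38888889] 72 [467.09348567 100.40646027] 115.98223358263452 146.73420222482
```

View pics/c1.png

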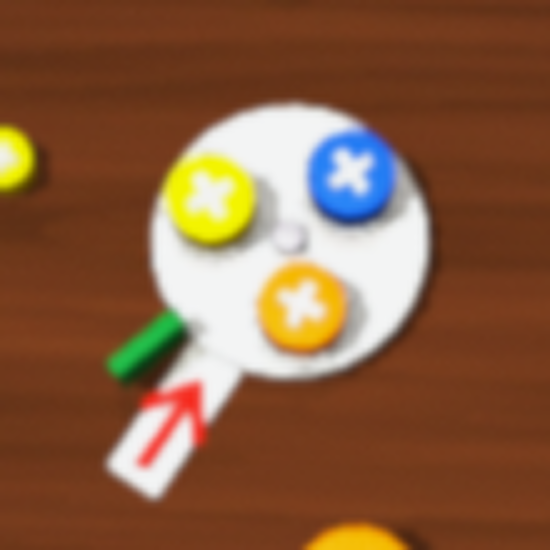

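The crop confirms the layout. The axis is at about (564,37), the tab at 131°, blue at -49° and the pointer at 147°. I'll push clockwise by about 164°, with closed fingers on the tab's counter-clockwise side, starting at about 147° and r=105.

Call:
move_arm(motion=[[0,[0.37,0.9,0],[0,0,1]],[0,[0.37,0.9,0],[0,0,1]],[0,[0.37,0.9,0],[0,0,1]],[0,[0.37,0.9,0],[0,0,1]],[0,[0.37,0.9,0],[0,0,1]],[0,[0.37,0.9,0],[0,0,1]],[0,[0.37,0.9,0],[0,0,1]],[0,[0.37,0.9,0],[0,0,1]],[0,[0.37,0.9,0],[0,0,1]],[0,[0.37,0.9,0],[0,0,1]],[0,[0.37,0.9,0],[0,0,1]],[0,[0.37,0.9,0],[0,0,1]],[0,[0.37,0.9,0],[0,0,1]],[0,[0.37,0.9,0],[0,0,1]],[0,[0.37,0.9,0],[0,0,1]],[0,[0.37,0.9,0],[0,0,1]],[0,[0.37,0.9,0],[0,0,1]],[0,[0.37,0.9,0],[0,0,1]],[0,[0.37,0.9,0],[0,0,1]],[0,[0.37,0.9,0],[0,0,1]]])

```text
time_s: 1.82
ee_pos: [399.3, -82.4, 213.9]
ee_rot: [-180.0, -0.0, 102.1]
force: [0.1, -0.7, 0.1]
gripper_width: 0.4
gripper_force: 0.0
```

Call:
move_arm(motion=[[0,[0.37,0.9,0],[0,0,1]],[0,[0.37,0.9,0],[0,0,1]],[0,[0.37,0.9,0],[0,0,1]],[0,[0.37,0.9,0],[0,0,1]],[0,[0.37,0.9,0],[0,0,1]],[0,[0.37,0.9,0],[0,0,1]],[0,[0.37,0.9,0],[0,0,1]],[0,[0.37,0.9,0],[0,0,1]],[0,[0,0,0],[0,0,1]],[0,[0,0,0],[0,0,1]],[0,[0,0,0],[0,0,1]],[0,[0,0,0],[0,0,0]],[0,[0,0,0],[0,0,0]]])

```text
time_s: 2.9
ee_pos: [473.1, 96.4, 213.8]
ee_rot: [-180.0, -0.0, 145.8]
force: [-0.1, 0.5, -0.6]
gripper_width: 0.3
gripper_force: 0.0
```

Run:
```python
from h import *
s=state();print(s['time_s'],s['ee_pos'],s['ee_rot'],s['gripper_width'],s['qpos'],s['force'])
cv2.imwrite("pics/w1.png",grab_frame("wrist"))
```

```text
2.9 [473.05993985  96.39827592 213.77684138] [-1.79987096e+02 -2.09585040e-02  1.45776633e+02] 0.2722870289998261 [ 1.01491011e+01  1.00062725e+01  1.01098261e+02  5.82226955e-03
  6.89194719e+01 -4.56296297e+01] [-0.09804101  0.52601432 -0.58291828]
```

View pics/w1.png

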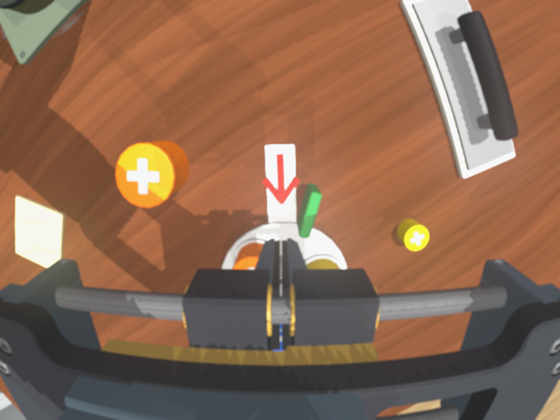

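The wrist view shows the tongue upright at column 280, rows 145–225, with the arrow pointing at the axis. The tab is at (311,210), just to its right, so the fingers would come down behind the tab. I'll get the pointer direction more exactly from this picture.

```bash
cat >> h.py <<'E'
def wray(pts,z):
    c=camera_info("wrist");R=cv2.Rodrigues(np.array(c['rvec']))[0];o=-R.T@np.array(c['tvec'])
    f=c['fx'];u=(np.atleast_2d(pts)-[c['cx'],c['cy']]).astype(float);r=np.linalg.norm(u,axis=1)+1e-9;th=r/f
    d=np.c_[u/r[:,None]*np.sin(th)[:,None],np.cos(th)]@R
    return (o+d*((z-o[2])/d[:,2])[:,None])[:,:2]
E
python3 - <<'E'
from h import *
im=cv2.imread("pics/w1.png");h=cv2.cvtColor(im,cv2.COLOR_BGR2HSV)
C=np.array([564.1,36.8])
w=cv2.inRange(h,(0,0,170),(179,70,255))|cv2.inRange(h,(0,120,120),(6,255,255))|cv2.inRange(h,(174,120,120),(179,255,255))
_,_,_,q=cen(w,(262,140,299,215))
p=wray(q,6);hull=p.astype(np.float32)
vx,vy,x,y=cv2.fitLine(hull,cv2.DIST_L2,0,.01,.01).ravel()
print("tongue centre",p.mean(0),"dir",np.degrees(np.arctan2(vy,vx)),cv2.minAreaRect(hull))
print("offset of C from line",vx*(C[1]-y)-vy*(C[0]-x),"angle",ang(p.mean(0),C))
# hub-independent: tab
_,c,_,q=cen(cv2.inRange(h,(45,80,30),(85,255,255)),(290,170,340,250));t=wray(c,65);print("tab",t,ang(t,C),np.linalg.norm(t-C))
E
```

```text
tongue centre [461.41379453 105.97898573] dir -32.160812 ((461.9370422363281, 105.03386688232422), (42.48173522949219, 84.11420440673828), 55.81074142456055)
offset of C from line -3.904386462225915 angle 146.03212381693723Traceback (most recent call last):
  File "<stdin>", line 11, in <module>
  File "h.py", line 19, in ang
    def ang(p,c): return np.degrees(np.arctan2(*(np.array(p)-c)[::-1]))
                                    ~~~~~~~~~~^^^^^^^^^^^^^^^^^^^^^^^^
TypeError: arctan2() takes from 2 to 3 positional arguments but 1 were given
```

Call:
move_arm(motion=[[0,[0,0,-1],[0,0,0]],[0,[0,0,-1],[0,0,0]],[0,[0,0,-1],[0,0,0]],[0,[0,0,-1],[0,0,0]],[0,[0,0,-1],[0,0,0]],[0,[0,0,-1],[0,0,0]],[0,[0,0,-0.8],[0,0,0]],[0,[0,0,0],[0,0,0]]])

```text
time_s: 3.62
ee_pos: [470.3, 95.7, 40.7]
ee_rot: [-179.7, -0.3, 145.8]
force: [-0.9, 0.7, 0.3]
gripper_width: 0.4
gripper_force: 0.0
```

```bash
cat > plan.py <<'E'
from h import *
import sys,json
a0,a1,n,r=map(float,sys.argv[1:5]);C=np.array([564.1,36.8]);p=state()['ee_pos'][:2] if len(sys.argv)<6 else np.array(json.loads(sys.argv[5]))
rows=[]
da=(a1-a0)/n
for i in range(int(n)):
    t=np.radians(a0+da*(i+1));g=C+r*np.array([np.cos(t),np.sin(t)]);d=np.round((g-p)/25,2);p=p+d*25
    rows.append([0,[*map(float,d),0],[0,0,round(da/4,2)]])
print(json.dumps(rows).replace("0.0,","0,"),p.round(1).tolist())
E
python3 plan.py 147.9 90.9 19 105; python3 plan.py 90.9 30.9 20 105 "[562.4,141.8]"; python3 plan.py 30.9 0.9 12 105 "[654.2,90.7]"
```

```text
[[0, [0.32, 0.06, 0], [0, 0, -0.75]], [0, [0.13, 0.18, 0], [0, 0, -0.75]], [0, [0.14, 0.17, 0], [0, 0, -0.75]], [0, [0.15, 0.16, 0], [0, 0, -0.75]], [0, [0.15, 0.15, 0], [0, 0, -0.75]], [0, [0.17, 0.15, 0], [0, 0, -0.75]], [0, [0.17, 0.13, 0], [0, 0, -0.75]], [0, [0.18, 0.13, 0], [0, 0, -0.75]], [0, [0.19, 0.12, 0], [0, 0, -0.75]], [0, [0.19, 0.11, 0], [0, 0, -0.75]], [0, [0.19, 0.09, 0], [0, 0, -0.75]], [0, [0.21, 0.09, 0], [0, 0, -0.75]], [0, [0.2, 0.08, 0], [0, 0, -0.75]], [0, [0.21, 0.06, 0], [0, 0, -0.75]], [0, [0.21, 0.06, 0], [0, 0, -0.75]], [0, [0.22, 0.04, 0], [0, 0, -0.75]], [0, [0.22, 0.03, 0], [0, 0, -0.75]], [0, [0.22, 0.02, 0], [0, 0, -0.75]], [0, [0.22, 0.01, 0], [0, 0, -0.75]]] [562.5, 141.7]
[[0, [0.22, -0, 0], [0, 0, -0.75]], [0, [0.22, -0.02, 0], [0, 0, -0.75]], [0, [0.22, -0.02, 0], [0, 0, -0.75]], [0, [0.22, -0.04, 0], [0, 0, -0.75]], [0, [0.21, -0.05, 0], [0, 0, -0.75]], [0, [0.21, -0.06, 0], [0, 0, -0.75]], [0, [0.21, -0.07, 0], [0, 0, -0.75]], [0, [0.21, -0.08, 0], [0, 0, -0.75]], [0, [0.2, -0.09, 0], [0, 0, -0.75]], [0, [0.19, -0.1, 0], [0, 0, -0.75]], [0, [0
[... 158 characters left out ...]
0.14, 0], [0, 0, -0.75]], [0, [0.15, -0.16, 0], [0, 0, -0.75]], [0, [0.15, -0.17, 0], [0, 0, -0.75]], [0, [0.14, -0.17, 0], [0, 0, -0.75]], [0, [0.12, -0.18, 0], [0, 0, -0.75]], [0, [0.12, -0.18, 0], [0, 0, -0.75]]] [654.2, 90.8]
[[0, [0.09, -0.16, 0], [0, 0, -0.62]], [0, [0.08, -0.16, 0], [0, 0, -0.62]], [0, [0.08, -0.17, 0], [0, 0, -0.62]], [0, [0.07, -0.17, 0], [0, 0, -0.62]], [0, [0.06, -0.17, 0], [0, 0, -0.62]], [0, [0.06, -0.18, 0], [0, 0, -0.62]], [0, [0.04, -0.17, 0], [0, 0, -0.62]], [0, [0.04, -0.18, 0], [0, 0, -0.62]], [0, [0.03, -0.18, 0], [0, 0, -0.62]], [0, [0.02, -0.18, 0], [0, 0, -0.62]], [0, [0.02, -0.19, 0], [0, 0, -0.62]], [0, [0.01, -0.18, 0], [0, 0, -0.62]]] [669.2, 38.4]
```

Call:
move_arm(motion=[[0,[0.2,0.03,0],[0,0,-0.75]],[0,[0.13,0.18,0],[0,0,-0.75]],[0,[0.14,0.17,0],[0,0,-0.75]],[0,[0.15,0.16,0],[0,0,-0.75]],[0,[0.15,0.15,0],[0,0,-0.75]],[0,[0.17,0.15,0],[0,0,-0.75]],[0,[0.17,0.13,0],[0,0,-0.75]],[0,[0.18,0.13,0],[0,0,-0.75]],[0,[0.19,0.12,0],[0,0,-0.75]],[0,[0.19,0.11,0],[0,0,-0.75]],[0,[0.19,0.09,0],[0,0,-0.75]],[0,[0.21,0.09,0],[0,0,-0.75]],[0,[0.2,0.08,0],[0,0,-0.75]],[0,[0.21,0.06,0],[0,0,-0.75]],[0,[0.21,0.06,0],[0,0,-0.75]],[0,[0.22,0.04,0],[0,0,-0.75]],[0,[0.22,0.03,0],[0,0,-0.75]],[0,[0.22,0.02,0],[0,0,-0.75]],[0,[0.22,0.01,0],[0,0,-0.75]],[0,[0,0,0],[0,0,0]]])

```text
time_s: 5.28
ee_pos: [563.9, 141.9, 45.3]
ee_rot: [179.9, -0.0, 88.8]
force: [-0.3, 0.3, -0.3]
gripper_width: 0.5
gripper_force: 0.0
```

Run:
```python
from h import *
C=np.array([564.1,36.8]);im,h,o=look();s=state()
print(s['ee_pos'],s['ee_rot'],s['force'])
for k,v in o.items():
    if v: print(k,v[2],[(round(np.linalg.norm(p-C),1),round(ang(p,C),1)) for p in v[:2]])
cv2.imwrite("pics/t2.png",im)
```

```text
[563.39832878 141.71594377  45.11141381] [ 1.79889270e+02 -2.30372098e-02  8.88913523e+01] [-0.26867615  0.5584853   0.18201374]
blue 181 [(np.float64(44.0), np.float64(-100.9)), (np.float64(44.5), np.float64(-101.3))]
yellow 215 [(np.float64(47.6), np.float64(22.7)), (np.float64(47.6), np.float64(21.7))]
orange 181 [(np.float64(47.1), np.float64(139.0)), (np.float64(46.6), np.float64(140.3))]
```

View pics/t2.png

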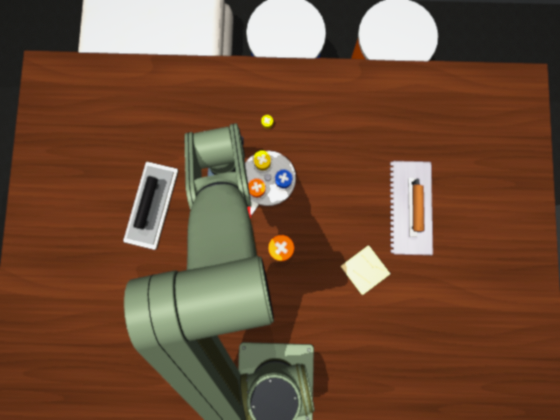

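The turntable turned about −51° with almost no force: blue is now at (284,178) and nothing else moved. I'll continue the push.

Call:
move_arm(motion=[[0,[0.22,0,0],[0,0,-0.75]],[0,[0.22,-0.02,0],[0,0,-0.75]],[0,[0.22,-0.02,0],[0,0,-0.75]],[0,[0.22,-0.04,0],[0,0,-0.75]],[0,[0.21,-0.05,0],[0,0,-0.75]],[0,[0.21,-0.06,0],[0,0,-0.75]],[0,[0.21,-0.07,0],[0,0,-0.75]],[0,[0.21,-0.08,0],[0,0,-0.75]],[0,[0.2,-0.09,0],[0,0,-0.75]],[0,[0.19,-0.1,0],[0,0,-0.75]],[0,[0.19,-0.11,0],[0,0,-0.75]],[0,[0.18,-0.12,0],[0,0,-0.75]],[0,[0.18,-0.13,0],[0,0,-0.75]],[0,[0.17,-0.15,0],[0,0,-0.75]],[0,[0.16,-0.14,0],[0,0,-0.75]],[0,[0.15,-0.16,0],[0,0,-0.75]],[0,[0.15,-0.17,0],[0,0,-0.75]],[0,[0.14,-0.17,0],[0,0,-0.75]],[0,[0.12,-0.18,0],[0,0,-0.75]],[0,[0.12,-0.18,0],[0,0,-0.75]]])

```text
time_s: 7.0
ee_pos: [654.6, 90.9, 44.9]
ee_rot: [-180.0, -0.1, 28.8]
force: [0.3, 1.8, 0.2]
gripper_width: -0.0
gripper_force: 0.8
```

Call:
move_arm(motion=[[0,[0.09,-0.16,0],[0,0,-0.62]],[0,[0.08,-0.16,0],[0,0,-0.62]],[0,[0.08,-0.17,0],[0,0,-0.62]],[0,[0.07,-0.17,0],[0,0,-0.62]],[0,[0.06,-0.17,0],[0,0,-0.62]],[0,[0.06,-0.18,0],[0,0,-0.62]],[0,[0.04,-0.17,0],[0,0,-0.62]],[0,[0.04,-0.18,0],[0,0,-0.62]],[0,[0.03,-0.18,0],[0,0,-0.62]],[0,[0.02,-0.18,0],[0,0,-0.62]],[0,[0.02,-0.19,0],[0,0,-0.62]],[0,[0.01,-0.18,0],[0,0,-0.62]],[0,[0,0,0],[0,0,0]]])

```text
time_s: 8.08
ee_pos: [669.2, 37.7, 44.8]
ee_rot: [180.0, -0.0, -0.9]
force: [0.6, -0.2, 0.0]
gripper_width: 0.5
gripper_force: 0.1
```

Run:
```python
from h import *
C=np.array([564.1,36.8]);im,h,o=look();s=state()
print(s['ee_pos'],s['ee_rot'],s['force'],s['qpos'])
for k,v in o.items():
    if v: print(k,v[2],[(round(np.linalg.norm(p-C),1),round(ang(p,C),1)) for p in v[:2]])
cv2.imwrite("pics/t3.png",np.hstack([im[100:300,120:420],cv2.resize(grab_frame("wrist"),(267,200))]))
```

```text
[669.26976774  37.99316568  44.67827822] [ 1.79986441e+02 -3.87769383e-02 -8.26916992e-01] [-0.53404763 -0.123318   -0.34171645] [ 2.27394188e+00  3.43757779e+01  8.86505389e+01 -1.86582727e-02
  5.69356979e+01  9.31110379e+01]
yellow 4 [(np.float64(66.5), np.float64(-72.1)), (np.float64(66.5), np.float64(-72.1))]
```

View pics/t3.png

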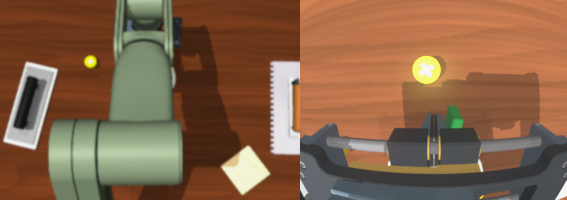

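The arm hides the tray from the top camera. In the wrist view the tab at (455,118) is right beside the finger. I'll do the next stretch slowly, stopping about 2° short.

Call:
move_arm(motion=[[0,[0,-0.11,0],[0,0,-0.38]],[0,[0,-0.11,0],[0,0,-0.38]],[0,[-0.01,-0.11,0],[0,0,-0.38]],[0,[-0.01,-0.11,0],[0,0,-0.38]],[0,[-0.01,-0.11,0],[0,0,-0.38]],[0,[-0.01,-0.11,0],[0,0,-0.38]],[0,[-0.02,-0.11,0],[0,0,-0.38]],[0,[-0.02,-0.11,0],[0,0,-0.38]],[0,[-0.02,-0.11,0],[0,0,-0.37]],[0,[-0.03,-0.11,0],[0,0,-0.37]],[0,[-0.01,-0.06,0],[0,0,-0.2]],[0,[-0.02,-0.06,0],[0,0,-0.2]],[0,[-0.02,-0.05,0],[0,0,-0.2]],[0,[-0.02,-0.06,0],[0,0,-0.2]],[0,[-0.02,-0.05,0],[0,0,-0.2]],[0,[-0.02,-0.06,0],[0,0,-0.2]],[0,[-0.02,-0.05,0],[0,0,-0.2]],[0,[-0.02,-0.05,0],[0,0,-0.2]],[0,[0,0,0],[0,0,0]]])

```text
time_s: 9.77
ee_pos: [662.2, -0.5, 43.9]
ee_rot: [180.0, -0.0, -22.5]
force: [0.4, 0.8, -0.2]
gripper_width: 0.6
gripper_force: 0.4
```

Run:
```python
from h import *
C=np.array([564.1,36.8]);s=state();p=s['ee_pos'][:2]
print(s['ee_pos'],s['ee_rot'],s['force'],np.linalg.norm(p-C),ang(p,C))
im=grab_frame("side");h=cv2.cvtColor(im,cv2.COLOR_BGR2HSV)
for n,a,b in(("blue",(100,120,60),(130,255,255)),("yellow",(24,120,100),(34,255,255)),("orange",(4,150,120),(17,255,255))):
    e,c,A,q=cen(cv2.inRange(h,a,b),(205,175,285,245)); x0,y0=q.min(0);x1,y1=q.max(0)
    print(n,A,(x0,y0,x1,y1))
    # tub silhouette centre column at mid-height
    g=ray("side",((x0+x1)/2,(y0+y1)/2),56);print(g,np.linalg.norm(g-C),ang(g,C))
cv2.imwrite("pics/s4.png",cv2.resize(im[150:290,170:330],None,fx=4,fy=4,interpolation=cv2.INTER_CUBIC))
```

```text
[ 6.62165862e+02 -4.60522875e-01  4.39470973e+01] [ 1.79979199e+02 -3.77321833e-03 -2.24520775e+01] [ 0.44339253  0.7711935  -0.23936748] 104.90595749573119 -20.804491107970016
blue 329 (np.float32(238.0), np.float32(205.0), np.float32(257.0), np.float32(229.0))
[530.55471267  62.09940134] 42.01602087917641 142.9768962131725
yellow 131 (np.float32(248.0), np.float32(186.0), np.float32(268.0), np.float32(200.0))
[582.8150475  -24.41665367] 64.01352739061775 -73.0006520138401
orange 295 (np.float32(214.0), np.float32(189.0), np.float32(235.0), np.float32(213.0))
[615.8089076  55.8902016] 55.120295007413496 20.26343701175305
```

View pics/s4.png

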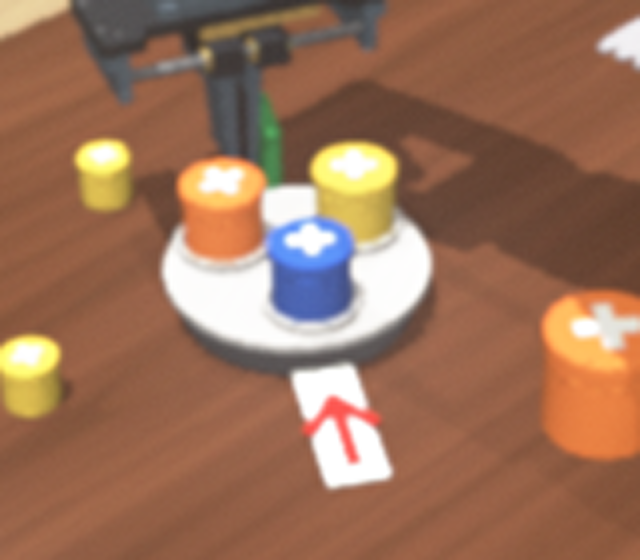

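In the side view the blue tub stands in front of the arrow, close to its line, and the tab is against the fingers at the rear. I'll take the hand away and check from the top.

Call:
move_arm(motion=[[0,[0.2,0.45,0],[0,0,0]],[0,[0.1,0.2,0],[0,0,0]],[0,[0,0,0.8],[0,0,0]],[0,[0,0,1],[0,0,0]],[0,[0,0,1],[0,0,0]],[0,[0,0,1],[0,0,0]],[0,[0,0,1],[0,0,0]],[0,[0,1,0],[0,0,0]],[0,[0,1,0],[0,0,0]],[0,[0,1,0],[0,0,0]],[0,[0,1,0],[0,0,0]],[0,[0,1,0],[0,0,0]],[0,[0,1,0],[0,0,0]],[0,[0,1,0],[0,0,0]],[0,[0,1,0],[0,0,0]],[0,[0,1,0],[0,0,0]],[0,[0,1,0],[0,0,0]],[0,[0,0,0],[0,0,0]]])

```text
time_s: 11.32
ee_pos: [669.1, 271.9, 163.5]
ee_rot: [-179.9, 0.1, -22.1]
force: [1.1, -0.1, 0.8]
gripper_width: 0.5
gripper_force: 0.0
```

Run:
```python
from h import *
im,h,o=look()
C=np.mean([o[k][0] for k in("blue","yellow","orange")],0);C2=np.mean([o[k][1] for k in("blue","yellow","orange")],0);print(C,C2)
for k,v in o.items():
    if v: print(k,v[2],[(round(np.linalg.norm(p-c),1),round(ang(p,c),1)) for p,c in zip(v[:2],(C,C2))])
red=cv2.inRange(h,(0,150,120),(6,255,255))|cv2.inRange(h,(172,150,120),(179,255,255))
e2,c2,A2,q=cen(red,(225,198,265,235)); p=ray("top",c2,6); print("red",A2,p,ang(p,C),ang(p,C2),ang(p,[564.1,36.8]))
w=cv2.inRange(h,(0,0,150),(179,90,255))|red
_,c,A,q=cen(w,(225,203,258,232));g=ray("top",c,6);vx,vy,_,_=cv2.fitLine(q,cv2.DIST_L2,0,.01,.01).ravel()
print("tongue",A,g,ang(g,C),"axis dir",ang(ray("top",c,6),ray("top",c+20*np.array([vx,vy]),6)))
cv2.imwrite("pics/t5.png",cv2.resize(im[130:240,210:320],None,fx=5,fy=5,interpolation=cv2.INTER_CUBIC))
```

```text
[563.93232306  38.58884465] [563.62612742  38.00102428]
blue 178 [(np.float64(45.5), np.float64(148.2)), (np.float64(46.1), np.float64(147.6))]
green 103 [(np.float64(101.9), np.float64(-33.7)), (np.float64(101.5), np.float64(-32.9))]
yellow 205 [(np.float64(45.7), np.float64(-94.3)), (np.float64(45.4), np.float64(-94.4))]
orange 193 [(np.float64(47.2), np.float64(27.1)), (np.float64(47.1), np.float64(25.8))]
red 71 [466.92074147 100.14930671] 147.6020882747812 147.2729349970865 146.900436489025
tongue 345 [459.28600082 104.78084882] 147.68539342787037 axis dir 144.46303227468186
```

View pics/t5.png

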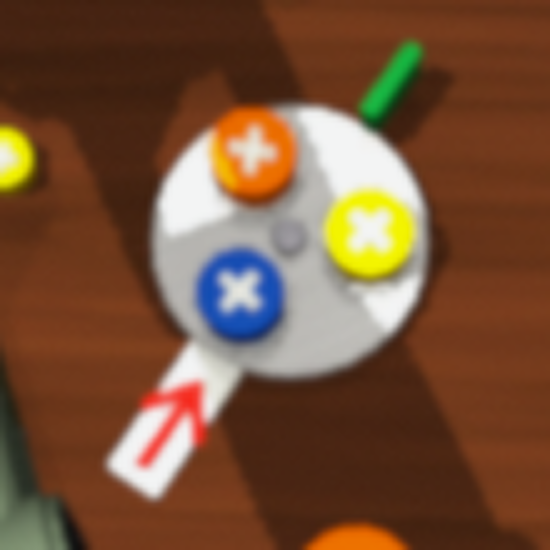

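The top view shows blue on the arrow's line at (240,295) in the crop. Blue, the tab and the other two pockets put the pocket at 147.0°, and the pointer is at about 147°. The hand is clear and nothing else has moved.

```bash
python3 -c "
from workcell import *
print(job_done())"
```

```text
the job is handed in; nothing more can be done
None
```

The blue tub is centred in front of the red pointer to within about 1° by the top camera (pocket at 147.0°, pointer at about 147°); the hand was taken clear and the job handed in at about 11 s, with no verdict returned.

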